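Slide the vial carriage home against the field reader

TASK

The three soil vials stand in the sliding carriage of the field reader. With a fingertip, press the carriage's lock button down and keep it down while you slide the carriage along its rail all the way to the end stop at the reader; then let the button spring up again so that the carriage is locked there. Do not force the carriage while it is locked, do not lift or upset the vials, and leave everything else on the table where it is.

Things in the scene. Friction and masses are not known exactly. Their poses are not given: they have to be found in the camera images.
- reader: fixed instrument: steel base plate 120 x 600 mm (y -238 to 362) with an aluminium T-slot rail 50 mm wide, top at 35 mm, and at its +y end a grey reader housing 160 mm wide, 124 mm tall (y 174 to 350), its dark window facing the rail. Origin on the table under the rail's centre line; z up; y points along the rail from its free end to the housing, the way the carriage must slide
- button_top (a point): centre of the top of the lock button, a round black ribbed thumb pad 34 mm across in a low 46 mm steel collar, on the carriage's centre line 48 mm behind its middle (away from the reader). Released, the top is 58 mm above the table, 8 mm above the collar; the point moves with the button and the carriage
- lock_button (a joint): how far the lock button is pressed, m: 0 up (carriage braked to the rail), 0.005 fully down; a spring brings it up again. It takes about 7 N for the first 1.5 mm, over which the brake eases off, and 10 N fully down; beyond 1.5 mm the carriage is free
- carriage (a joint): how far the carriage has slid from where it stood at the start, m; grows towards the reader. To the end stop it has 130 to 200 mm to go (see end_stop). Button down: 1 to 2 N of friction, and it stays where it is left. Button up: the brake holds against about 20 N
- carriage_mid (a point): centre of the top of the carriage's aluminium saddle plate (74 mm wide, 160 mm long, top 46 mm above the table); axes as the reader's. A black three-well vial block, 112 x 40 mm, 24 mm high, stands on it 50 mm ahead (+y) of this point; the vials in it reach 115 mm above the table
- end_stop (a point): middle of the face of the end stop, a steel block with a rubber buffer across the rail just before the reader housing, 46 mm above the table; axes as the reader's; the leading edge of the carriage's saddle (80 mm ahead of its middle) rests against it when the carriage is home
- vial_left: off-white plastic sample vial with a white screw cap, 29 mm across and 61 mm tall, standing loose in the -x (robot's side) well of the carriage's vial block; origin at the centre of its underside (54 mm above the table)
- vial_mid: off-white plastic sample vial with a white screw cap, 29 mm across and 61 mm tall, standing loose in the middle well of the carriage's vial block; origin at the centre of its underside (54 mm above the table)
- vial_right: off-white plastic sample vial with a white screw cap, 29 mm across and 61 mm tall, standing loose in the +x (far side) well of the carriage's vial block; origin at the centre of its underside (54 mm above the table)
- spare_vial_a: capped sample vial, 29 mm across, 61 mm tall, standing loose on the table on the robot's side of the rail; origin at the centre of its underside. A bystander
- spare_vial_b: capped sample vial, 29 mm across, 61 mm tall, standing loose on the table on the far side of the rail; origin at the centre of its underside. A bystander
- purple_cap: loose vial cap, a disc 32 mm across and 12 mm high, lying on the table on the robot's side of the rail; origin at the centre of its underside. A bystander
- marker: felt marker 140 mm long, 17 mm thick, lying along its y axis on the far side of the rail; origin on the table under its middle. A bystander
- gas_lighter: green long-nosed gas lighter, 218 mm long, 30 mm wide and 20 mm high, lying along its y axis on the far side of the rail; origin on the table under its middle. A bystander
- glove_box: carton of gloves, 125 x 240 x 70 mm, on the robot's right; origin at the centre of its underside. A bystander
- vial_rack: white open vial rack with some capped vials, fixed, 90 x 200 mm (x, y) and 66 mm tall over the vials, on the far side of the rail near the reader; origin at the centre of its underside. Not used
There are look-alikes about, which are no part of the job. What is shaped like the vial_mid but black, green or yellow is not meant.

How it is judged (in metres and radians):
On the way, in this order (a step that is already met when the one before it is completed fails the run):
1. the lock button is pressed down while the carriage still stands where it started (value of joint lock_button above 0.001 m and distance of carriage_mid from where it was at the start of the episode below 0.02 m), for 0.05 s.
2. the carriage is against the end stop with the lock button still held down (y of carriage_mid in the frame of end_stop above -0.083 m and value of joint lock_button above 0.001 m), for 0.05 s.
At the end, for the whole second after the job is handed in: The carriage is within 3 mm of its end stop and at rest, the lock button is up again (within 1 mm), and the three vials stand upright (within 0.25 rad) in their wells (y of carriage_mid in the frame of end_stop above -0.083 m and value of joint lock_button below 0.001 m and velocity of joint carriage between -0.005 and 0.005 m/s and angle between each of vial_left, vial_mid, vial_right's own z axis and vertical below 0.25 rad and z of each of vial_left, vial_mid, vial_right in the frame of carriage_mid below 0.014 m and y of vial_left in the frame of carriage_mid between 0.04 and 0.06 m and y of vial_mid in the frame of carriage_mid between 0.04 and 0.06 m and y of vial_right in the frame of carriage_mid between 0.04 and 0.06 m); the robot touches nothing.
It fails at once if the carriage is forced along the rail while the lock button is not held down ((velocity of joint carriage above 0.02 m/s or velocity of joint carriage below -0.02 m/s) and value of joint lock_button below 0.0007 m and distance of carriage_mid from where it was at the start of the episode above 0.006 m and not (y of carriage_mid in the frame of end_stop above -0.083 m)).
It fails at once if a vial in the carriage is lifted or tipped (z of any of vial_left, vial_mid, vial_right in the frame of carriage_mid above 0.022 m or angle between any of vial_left, vial_mid, vial_right's own z axis and vertical above 0.45 rad).
It fails at once if something else on the table is moved by more than 25 mm, or tipped over (distance of any of spare_vial_a, spare_vial_b, purple_cap, marker, gas_lighter, glove_box from where it was at the start of the episode above 0.025 m or angle between any of spare_vial_a, spare_vial_b, purple_cap, marker, gas_lighter, glove_box's own z axis and vertical above 0.5 rad).
It also fails if it takes over 43 s, if anything falls off the work surface, if the arm or the gripper's body presses on something with over 40 N, if the wrist force passes 120 N, or if a joint passes its speed limit or range.

ROBOT

A 6-joint arm with a two-finger parallel gripper is mounted at the origin on the work surface. World frame = base frame: x ahead of the robot, y to its left, z up, the work surface at z = 0. Lengths are in mm, angles in rad, forces in N, time in s.
With the tool pointing down it reaches from about 400 to 925 mm from the base axis. Payload 12.5 kg.
Tool frame: the origin (TCP) lies midway between the tips of the shut fingers; the grasp point (between the pads) lies 19 mm behind it (env.tcp_to_grasp is the distance from the TCP to the grasp point, in mm); z points along the fingers, y is the line along which they close (so a half turn about z gives the same grasp; the last joint's range is limited). The gripper opens to 95 mm and grips with 3 to 60 N. Pads are 20 mm wide; open, the fingers measure 119 mm over their backs; the gripper's body (75 mm by 180 mm) begins 59 mm behind the grasp point.
Start: joints at [1.065, 0.491, 1.559, -0, 1.092, -0.106], TCP at [243.257, 575.737, 214.661] pointing down, gripper open.
Joint ranges: [-3.1, 3.1], [-0.84, 2.19], [0.05, 2.79], [-1.13, 4.28], [0.06, 2.93], [-2.69, 2.69]. Speed limits (rad/s): [2.22, 2.22, 2.79, 3.14, 3.14, 3.14].

INTERFACE

Orientations are given as [roll, pitch, yaw] about the fixed x, y, z axes, in that order (R = Rz(yaw) Ry(pitch) Rx(roll)).
In Python, from cell import env gives the robot as it stands. The module is installed in compiled form; this text tells all that it offers.
- The arm moves only by the tool step_arm, never from a script. Its argument "plan" is a list that holds one entry, the list of rows, each a list of 5 numbers: the shift along the tool's x, y, z in mm, then the turn about the tool's z in degrees, then the opening, from -1 (shut) to 1 (fully open). A call has 1 to 8 rows; each row is the pose to reach, as a shift and turn from the pose commanded when the call began, along the tool's axes at that moment; what a row does not reach only later rows make up. A row lasts 1/12 s, in which the tool goes at most 41.7 mm and 7.16 degrees, less where a joint would pass 70% of its speed; a pose out of reach is approached as far as the arm can. A call with a gripper value outside its range is refused whole. The fingers move at their own pace and stop on an object; the grip force is fixed at half the most. Time passes only in rows, so rows that repeat a pose let the fingers close. It gives the time, the measured TCP pose, the force, the opening and the grip force at its end, in the units of the state.
- env.state(): the state, without advancing time (a new reading comes with each control period).
- env.read_camera(name): name is "scene" or "top" or "wrist"; returns the picture (384x512x3 uint8, blue, green, red); there is no depth.
- env.get_calibration(name): a dict with "K" (3x3 intrinsics, pixels), "D" ([k1, k2, p1, p2, k3] as OpenCV has them; the pictures are not rectified), "extrinsics" (4x4, takes a point from world to camera coordinates). Camera axes: x right, y up, looking along -z (the intrinsics and any distortion apply to the point x, -y, -z); pixel columns grow to the right and rows downward; lengths in mm; the calibration is good to about 2 mm. A picture is of the moment at which its call begins: read the wrist's pose just before it. get_calibration takes no time and is no camera call; for the wrist camera it gives the pose at the moment of the call.
- env.job_done(): hands the job in; it is judged then, once.
The state is a dict: "t": time; "joints": joint angles; "qvel": joint speeds; "tau": joint torques, N m; "eef_pos": TCP position; "tcp_rot": TCP orientation; "ft_force": force on the tool from outside, world axes, zero at the start; "moment": the same for the moment, N m; "opening": opening from 0.0 (shut) to 1.0 (fully open); "grip_force": force on a finger pad.
Only numpy, scipy, OpenCV 4.12 (cv2) and the standard library are available. Lean on these libraries where they do the work, as an engineer would, in place of code of your own. Each camera call takes 0.05 s, during which the arm holds its last target. There are 200 camera calls.

## Working session

There is one attempt and no reset: what is moved stays moved. The work goes in short steps, Python scripts to look and compute and a tool call to move; the robot and the scene stay as the last step left them, time stands still between calls to the robot, and variables do not carry over. Pictures are saved under pics/ and viewed, at most 10 in all, crops included, and the job is handed in when it is done.

Besides the shell and the picture viewer there is one more tool, called after "Emit:" as name([rows], argument=value, ...), one row to a line, values as JSON. step_arm: Moves the arm, as the interface text tells. Its arguments: {"type":"object","properties":{"plan":{"type":"array"}},"required":["plan"]}

```bash
mkdir -p pics; cat > h.py <<'E'
from cell import env
import numpy as np, cv2
def snap(n,f):
    im=env.read_camera(n).copy(); cv2.imwrite('pics/'+f,im); return im
def ray(n,u,v):
    c=env.get_calibration(n); K=np.array(c['K'],float); D=np.array(c['D'],float); E=np.array(c['extrinsics'],float)
    p=cv2.undistortPoints(np.array([[[u,v]]],float),K,D)[0,0]
    R=E[:3,:3];t=E[:3,3]
    return -R.T@t, R.T@np.array([p[0],-p[1],-1.])
def at(n,u,v,z):
    o,d=ray(n,u,v); return o+d*(z-o[2])/d[2]
def proj(n,P):
    c=env.get_calibration(n); E=np.array(c['extrinsics'],float)
    q=E[:3,:3]@np.array(P,float)+E[:3,3]; q=q*[1,-1,-1]
    return cv2.projectPoints(q.reshape(1,1,3),np.zeros(3),np.zeros(3),np.array(c['K'],float),np.array(c['D'],float))[0].ravel()
E
python3 - <<'E'
from h import *
s=env.state();print(s['t'],s['eef_pos'],s['tcp_rot'],s['opening'],s['ft_force'])
a=snap('top','top0.png');b=snap('scene','scene0.png')
cv2.imwrite('pics/top0b.png',cv2.resize(a,(800,600)))
E
```

```text
0.0 [243.11777298 575.50385422 214.07689775] [-3.14050357e+00 -1.30935649e-04  2.74182690e+00] 1.004204240220206 [ 0.12662965  0.13002447 -0.37963404]
```

View pics/top0b.png

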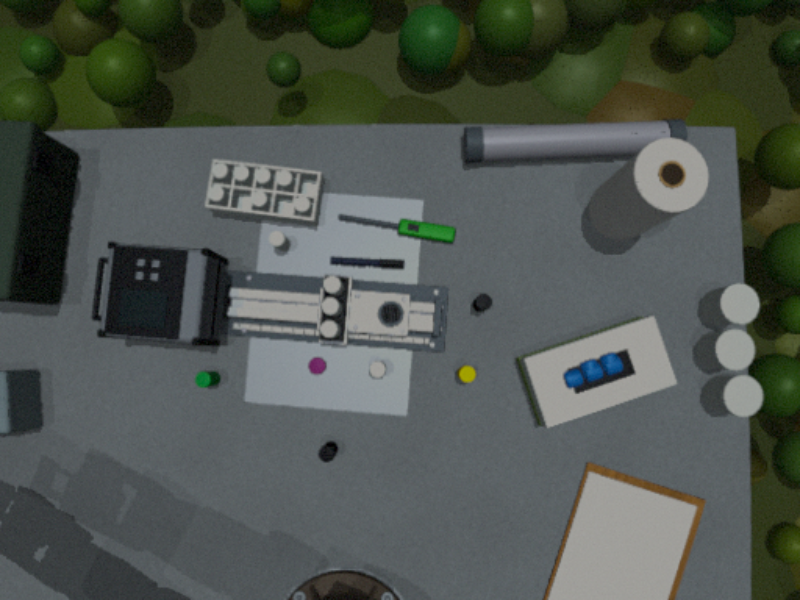

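View pics/scene0.png

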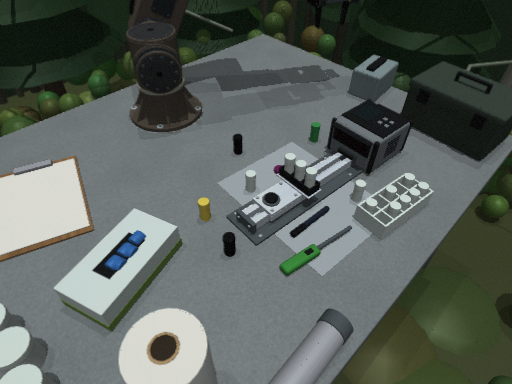

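The top view shows the button (391,314 of 800x600), the vial block at (333,308), and the housing on the left (+y). I'll enlarge the carriage to confirm and measure it.

```bash
python3 - <<'E'
from h import *
a=cv2.imread('pics/top0.png')
c=a[160:240,135:295]; cv2.imwrite('pics/crop.png',cv2.resize(c,(800,400),interpolation=cv2.INTER_CUBIC))
for u,v,z in[(250.2,201,58),(144,177,0),(285,185,0),(285,224,0)]: print(at('top',u,v,z).round(1))
print(ray('top',250,201)[0])
E
```

```text
[582.8 -85.4  58. ]
[656.5 226.5   0. ]
[ 632.7 -183.8    0. ]
[ 520.8 -183.3    0. ]
[ 517.01707372 -114.75767347 1064.1322184 ]
```

View pics/crop.png

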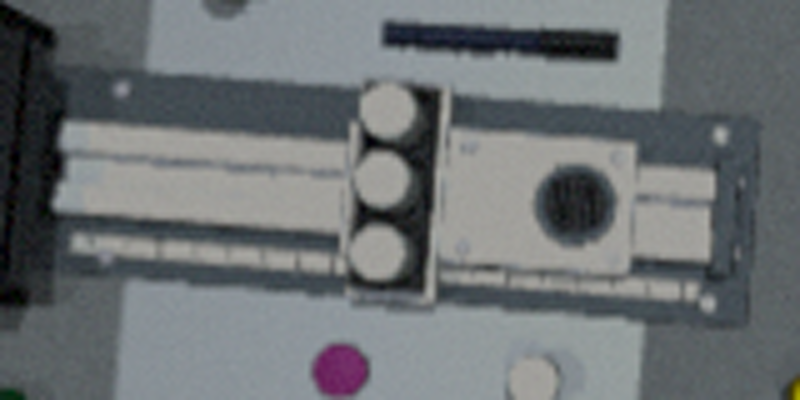

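```bash
python3 - <<'E'
from h import *
def c(x,y,z): return at('top',(x+.5)/5-.5+135,(y+.5)/5-.5+160,z)
def yaw(a,b): d=b-a; return np.degrees(np.arctan2(-d[0],d[1])),np.linalg.norm(d)
B=c(575,204,58);print('btn',B)
print('bolts far',yaw(c(720,135,8),c(122,89,8)),'near',yaw(c(708,303,8),c(106,260,8)))
print('saddle far edge',yaw(c(635,140,46),c(450,125,46)),'rear',yaw(c(635,140,46),c(630,272,46)))
print('base right',c(757,118,5),c(745,325,5),yaw(c(757,118,5),c(745,325,5)))
print('vials',yaw(c(380,252,115),c(389,110,115)),c(384,180,115))
V=c(384,180,115);print('btn->vial',yaw(B,V))
print('rail left end', c(58,165,35),'saddle rear mid',c(632,206,46))
E
```

```text
btn [584.40537939 -83.75021458  58.        ]
bolts far (np.float64(-4.461874088256301), np.float64(345.86175438867156)) near (np.float64(-3.9642591765556063), np.float64(345.7213206605035))
saddle far edge (np.float64(-4.672102552791543), np.float64(102.46704552457291)) rear (np.float64(87.85159261855658), np.float64(72.71089480098219))
base right [ 637.39192618 -186.32838961    5.        ] [ 519.0449945  -178.96393021    5.        ] (np.float64(86.43920584009932), np.float64(118.57584704221635))
vials (np.float64(-93.03293126547801), np.float64(73.33489096663125)) [592.90407748  12.76062188 115.        ]
btn->vial (np.float64(-5.032457692396249), np.float64(112.40804874469531))
rail left end [607.74360604 207.87994409  35.        ] saddle rear mid [ 584.12097201 -114.69953805   46.        ]
```

Geometry agrees with the description: button to vials is 97 mm against 98, and the saddle is 73 mm wide against 74. The button is at about (584.7, -84.5) and the rail yaw is about -4.4°. The other black discs are loose vials on the table; only this one is ribbed, collared and on the saddle. Next I shut the fingers and approach at height.

Emit:
step_arm([
  [[-571.5,-475,0,71.5,-1],[-571.5,-475,0,71.5,-1],[-571.5,-475,0,71.5,-1],[-571.5,-475,0,71.5,-1],[-571.5,-475,0,71.5,-1],[-571.5,-475,0,71.5,-1],[-571.5,-475,0,71.5,-1],[-571.5,-475,0,71.5,-1]],
])

```text
t: 0.77
eef_pos: [396.8, 277.8, 214.6]
tcp_rot: [-3.142, -0.0, 1.736]
ft_force: [1.2, 0.9, 0.5]
opening: 0.493
grip_force: 0.0
```

```bash
cat > go.py <<'E'
from h import *
import sys
from scipy.spatial.transform import Rotation as Ro
s=env.state(); R=Ro.from_euler('xyz',s['tcp_rot']).as_matrix(); t=np.array(eval(sys.argv[1]),float)
d=R.T@(t-s['eef_pos']); ya=np.degrees(np.arctan2(R[1,1],R[0,1]))
print(s['t'].__round__(2),np.round(s['eef_pos'],1),'shift',d.round(1),'turn',round(ya+4.4,2),'F',np.round(s['ft_force'],1),'op',round(s['opening'],2),'j',np.round(s['joints'],2))
E
python3 go.py '[584.7,-84.5,150]'
```

```text
0.77 [396.8 277.8 214.6] shift [-388.3  125.8   64.6] turn 13.86 F [1.2 0.9 0.5] op 0.49 j [0.47 0.29 1.89 0.   0.96 0.31]
```

Emit:
step_arm([
  [[-388,126,0,14,-1],[-388,126,0,14,-1],[-388,126,0,14,-1],[-388,126,0,14,-1],[-388,126,0,14,-1],[-388,126,0,14,-1],[-388,126,0,14,-1],[-388,126,0,14,-1]],
])

```text
t: 1.43
eef_pos: [552.3, -17.3, 214.5]
tcp_rot: [-3.141, -0.0, 1.497]
ft_force: [0.2, 0.4, 0.3]
opening: 0.008
grip_force: 0.0
```

```bash
python3 go.py '[584.7,-84.5,120]'
```

```text
1.43 [552.3 -17.3 214.5] shift [-64.6  37.3  94.5] turn 0.18 F [0.2 0.4 0.3] op 0.01 j [-0.15  0.39  1.74  0.    1.02 -0.08]
```

Emit:
step_arm([
  [[-32,19,0,0,-1],[-64,37,0,0,-1],[-64.5,37,30,0,-1],[-64.5,37,65,0,-1],[-64.5,37,94,0,-1],[-64.5,37,94,0,-1],[-64.5,37,94,0,-1]],
])

```text
t: 2.02
eef_pos: [583.6, -82.1, 120.0]
tcp_rot: [-3.139, -0.001, 1.497]
ft_force: [0.3, -0.3, 0.7]
opening: 0.008
grip_force: 0.0
```

```bash
python3 go.py '[584.7,-84.5,75]'; python3 - <<'E'
from h import *
w=snap('wrist','w0.png'); s=snap('scene','s1.png')
print(proj('wrist',[584.7,-84.5,58]),proj('scene',[584.7,-84.5,58]))
u,v=proj('scene',[584.7,-84.5,70]).astype(int)
c=cv2.resize(s[v-45:v+45,u-65:u+65],(512,354),interpolation=cv2.INTER_CUBIC)
cv2.imwrite('pics/both.png',cv2.resize(np.vstack([w,c]),(416,600)))
E
```

```text
2.02 [583.6 -82.1 120. ] shift [-2.3  1.4 45. ] turn 0.19 F [ 0.3 -0.3  0.7] op 0.01 j [-0.25  0.55  1.74  0.    0.85 -0.18]
[257.64425012 204.92319498] [271.69891248 196.49872743]
```

View pics/both.png

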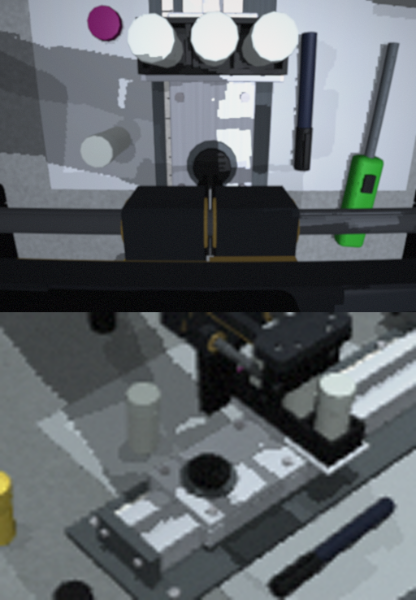

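The wrist view shows the button at about (260,202), against (258,205) predicted, and the scene crop agrees too. I'll refine from the wrist pixel.

```bash
python3 - <<'E'
from h import *
print(at('wrist',259.5,202,58), at('wrist',264,(70+.0)/.8125,46))
s=cv2.imread('pics/w0.png',0)[175:230,220:300]
print(env.state()['eef_pos'])
m=(s<60).astype(np.uint8); 
for r in range(0,55,4): print(175+r,[int(x)+220 for x in np.where(m[r])[0][[0,-1]]] if m[r].any() else None)
E
```

```text
[586.16642135 -82.44551401  58.        ] [595.0130893   -3.35307858  46.        ]
[584.83424542 -82.25705234 122.27148303]
175 [251, 266]
179 [243, 264]
183 [239, 267]
187 [236, 275]
191 [236, 278]
195 [233, 281]
199 [231, 282]
203 [231, 283]
207 [231, 289]
211 [232, 289]
215 [234, 287]
219 [237, 284]
223 [240, 281]
227 [243, 274]
```

Emit:
step_arm([
  [[-1,0.5,30,0,-1],[-1,0.5,50,0,-1],[-1,0.5,58,0,-1],[-1,0.5,58,0,-1],[-1,0.5,58,0,-1]],
])

```text
t: 2.53
eef_pos: [585.2, -83.3, 64.1]
tcp_rot: [3.14, 0.0, 1.498]
ft_force: [-0.2, -0.2, 0.5]
opening: 0.005
grip_force: 0.0
```

Emit:
step_arm([
  [[0,0,3,0,-1],[0,0,6,0,-1],[0,0,7,0,-1],[0,0,7,0,-1],[0,0,7,0,-1]],
])

```text
t: 2.95
eef_pos: [585.3, -83.4, 56.7]
tcp_rot: [3.139, 0.0, 1.497]
ft_force: [1.0, 0.6, 7.3]
opening: 0.007
grip_force: 3.4
```

```bash
python3 go.py '[585,-83,53]'
```

```text
2.95 [585.3 -83.4  56.7] shift [ 0.3 -0.3  3.7] turn 0.2 F [1.  0.6 7.3] op 0.01 j [-0.25  0.64  1.79  0.    0.71 -0.18]
```

Emit:
step_arm([
  [[0,0,2,0,-1],[0,0,4,0,-1],[0,0,4,0,-1],[0,0,4,0,-1]],
])

```text
t: 3.28
eef_pos: [585.3, -83.4, 53.2]
tcp_rot: [3.139, 0.0, 1.498]
ft_force: [-0.5, 0.8, 11.7]
opening: 0.002
grip_force: 5.7
```

Emit:
step_arm([
  [[2,0,0,0,-1],[6,0,0,0,-1],[11,0,0,0,-1],[17,0,0,0,-1],[23,0,0,0,-1],[28,0,0,0,-1],[32,0,0,0,-1],[34,0,0,0,-1]],
])

```text
t: 3.95
eef_pos: [588.0, -49.3, 53.2]
tcp_rot: [3.138, 0.0, 1.498]
ft_force: [-0.2, -1.0, 11.2]
opening: 0.004
grip_force: 5.4
```

```bash
python3 - <<'E'
from h import *
print(env.state()['eef_pos'])
cv2.imwrite('pics/w1.png',snap('wrist','w1r.png'))
E
```

```text
[587.98798988 -49.25377086  53.2262191 ]
```

View pics/w1.png

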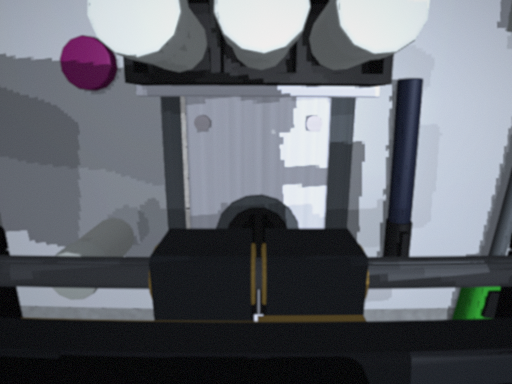

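The carriage is following: the collar is still centred on the finger and the drag is about 1 N. I'll continue.

Emit:
step_arm([
  [[2,0,0,0,-1],[7,0,0,0,-1],[14,0,0,0,-1],[22,0,0,0,-1],[30,0,0,0,-1],[38,0,0,0,-1],[45,0,0,0,-1],[50,0,0,0,-1]],
])

```text
t: 4.67
eef_pos: [591.8, 0.8, 53.2]
tcp_rot: [3.138, 0.0, 1.498]
ft_force: [0.4, -0.5, 9.6]
opening: 0.004
grip_force: 5.0
```

Emit:
step_arm([
  [[5,0,0,0,-1],[10,0,0,0,-1],[15,0,0,0,-1],[20,0,0,0,-1],[25,0,0,0,-1],[29,0,0,0,-1],[32,0,0,0,-1],[34,0,0,0,-1]],
])

```text
t: 5.33
eef_pos: [594.5, 34.5, 53.2]
tcp_rot: [3.138, 0.0, 1.498]
ft_force: [0.2, -1.3, 9.5]
opening: 0.005
grip_force: 4.8
```

```bash
python3 go.py '[585,-83,53]'; python3 - <<'E'
from h import *
snap('top','t2.png');a=snap('top','t2.png')
cv2.imwrite('pics/t2c.png',cv2.resize(a[150:240,115:295],(800,400),interpolation=cv2.INTER_CUBIC))
E
```

```text
5.33 [594.5  34.5  53.2] shift [-117.9   -0.8    0.2] turn 0.21 F [ 0.2 -1.3  9.5] op 0.0 j [-0.05  0.65  1.78 -0.    0.71  0.02]
```

View pics/t2c.png

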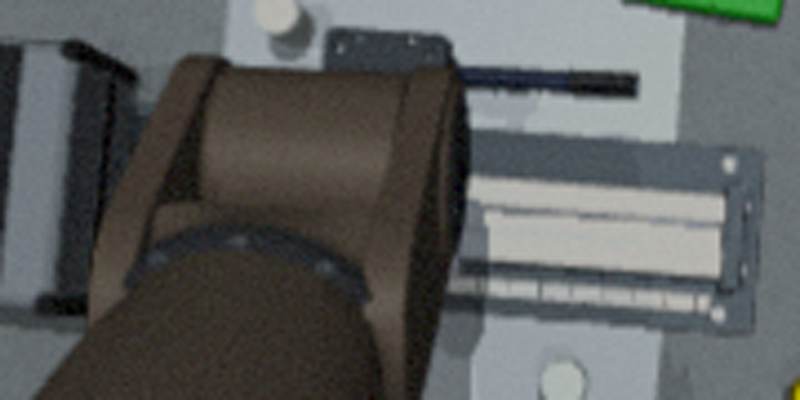

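The rail behind is bare, so the carriage has moved about 118 mm. I'll go slower now and watch for the stop, pressing slightly more.

Emit:
step_arm([
  [[3,0,0.5,0,-1],[6,0,1,0,-1],[9,0,1,0,-1],[12,0,1,0,-1],[15,0,1,0,-1],[18,0,1,0,-1],[21,0,1,0,-1],[24,0,1,0,-1]],
])

```text
t: 6.1
eef_pos: [596.4, 58.3, 53.1]
tcp_rot: [3.137, -0.0, 1.497]
ft_force: [-1.2, -1.4, 18.8]
opening: 0.0
grip_force: 9.3
```

Emit:
step_arm([
  [[2,0,0,0,-1],[4,0,0,0,-1],[6,0,0,0,-1],[8,0,0,0,-1],[10,0,0,0,-1],[12,0,0,0,-1],[14,0,0,0,-1],[15,0,0,0,-1]],
])

```text
t: 6.77
eef_pos: [597.5, 73.4, 53.1]
tcp_rot: [3.137, -0.0, 1.498]
ft_force: [-2.1, -0.9, 18.6]
opening: 0.005
grip_force: 9.2
```

Emit:
step_arm([
  [[2,0,0,0,-1],[4,0,0,0,-1],[6,0,0,0,-1],[8,0,0,0,-1],[9,0,0,0,-1],[10,0,0,0,-1]],
])

```text
t: 7.27
eef_pos: [598.3, 81.9, 53.1]
tcp_rot: [3.137, 0.002, 1.498]
ft_force: [-1.3, -12.7, 18.3]
opening: 0.003
grip_force: 9.2
```

A force of 12.7 N at about 166 mm travel means the end stop; the estimated leading edge at y≈210 fits too. I'll hold, then lift straight up.

Emit:
step_arm([
  [[0.5,0,0,0,-1],[0.5,0,0,0,-1],[0.5,0,0,0,-1]],
])

```text
t: 7.52
eef_pos: [598.4, 82.3, 53.1]
tcp_rot: [3.137, 0.001, 1.498]
ft_force: [-0.8, -11.3, 17.8]
opening: 0.003
grip_force: 9.2
```

```bash
python3 - <<'E'
from h import *
w=snap('wrist','w2.png');print(env.state()['eef_pos'],proj('wrist',[598.4+.077*80,82+80,46]))
E
```

```text
[598.37283288  82.31571542  53.11848375] [258.36632595  78.08852835]
```

View pics/w2.png

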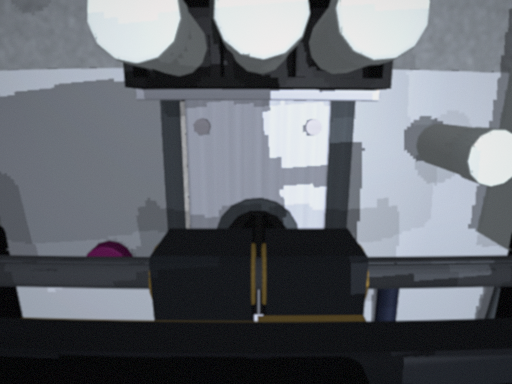

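The block edge sits 4 px nearer the finger than before, so the finger slipped about 1.5 mm against a stalled carriage, which confirms the stop. I'll release now.

Emit:
step_arm([
  [[0,0,-1.5,0,-1],[0,0,-3,0,-1],[0,0,-4.5,0,-1],[0,0,-6,0,-1],[0,0,-8,0,-1],[0,0,-12,0,-1],[0,0,-30,0,-1],[0,0,-60,0,-1]],
])

```text
t: 8.23
eef_pos: [595.2, 83.8, 109.0]
tcp_rot: [-3.136, 0.0, 1.497]
ft_force: [0.6, -0.8, -0.4]
opening: 0.002
grip_force: 0.0
```

Emit:
step_arm([
  [[-5,0,-30,0,-1],[-30,0,-60,0,-1],[-70,0,-60,0,-1],[-110,0,-60,0,-1],[-110,0,-60,0,-1],[-110,0,-60,0,-1]],
])

```text
t: 8.73
eef_pos: [588.4, -27.5, 170.9]
tcp_rot: [-3.141, -0.0, 1.494]
ft_force: [0.0, 1.1, -0.7]
opening: 0.002
grip_force: 0.0
```

```bash
python3 - <<'E'
from h import *
print(env.state()['ft_force'])
w=snap('wrist','w3.png');s=snap('scene','s3.png')
cv2.imwrite('pics/end.png',cv2.resize(np.hstack([w,cv2.resize(s[80:260,210:450],(512,384),interpolation=cv2.INTER_CUBIC)]),(800,300)))
B=np.array([598.3,81,58]);u=np.array([.077,.997,0])
print('btn',proj('wrist',B),'lead',proj('wrist',B+128*u-[0,0,12]))
E
```

```text
[ 1.12803272e-04  1.09631256e+00 -7.37302334e-01]
btn [260.48209018  52.14452092] lead [ 261.26866016 -121.46279166]
```

View pics/end.png

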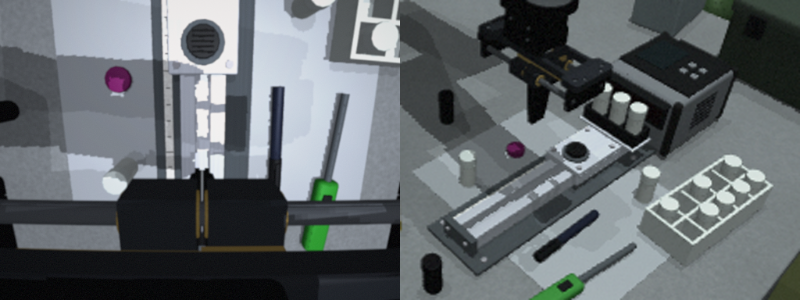

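The button is up at about (260,55), against (260,52) predicted for the end-stop position. All three vials are upright at the housing, the bystanders are undisturbed and the arm is clear.

```bash
python3 -c "
from cell import env
print(env.job_done())"
```

```text
the job is handed in; nothing more can be done
None
```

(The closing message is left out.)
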